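# Feed a cashew nut into the lever sheller with the push stick

## Robot

A 7-joint arm with a two-finger parallel gripper is mounted at the origin on the work surface. World frame = base frame: x ahead of the robot, y to its left, z up, the work surface at z = 0. Lengths are in mm, angles in rad, forces in N, time in s.
With the tool pointing down it reaches from about 350 to 775 mm from the base axis. Payload 3.1 kg.
Tool frame: the origin (TCP) lies on the centre line of the jaws, within the pads' length; the fingertips stand 25 mm ahead of it and the grasp point (between the pads) lies 6 mm ahead of it; z points along the fingers, y is the line along which they close (so a half turn about z gives the same grasp; the last joint's range is limited). The gripper opens to 85 mm and grips with 20 to 120 N. Pads are 22 mm wide; open, the fingers measure 114 mm over their backs; the gripper's body (76 mm by 85 mm) begins 54 mm behind the grasp point. The pads swing forward as they close: fully open they stand 13 mm farther back than shut.
Start: joints at [-1.368, 0.311, 0.014, 1.512, -0.004, 1.319, -0.027], TCP at [133.271, 533.626, 223.604] pointing down, gripper open.
Joint ranges: [-2.7, 2.7], [-0.3, 1.91], [-1.27, 1.3], [0.12, 2.57], [-1.44, 4.58], [0.2, 2.03], [-3.05, 3.05]. Speed limits (rad/s): [2.79, 2.79, 3.14, 3.14, 3.14, 3.14, 3.14].

## Interface

Orientations are given as a unit quaternion [w, x, y, z].
In Python, from cell import monitor, cams, robot gives the robot as it stands.
- The arm moves only by the tool play_rows, never from a script. Its argument "moves" is a list that holds one entry, the list of rows, each a list of 7 numbers: the closure, from 0 (fully open) to 1 (shut), then the shift along the tool's x, y, z in m, then the turn, a rotation vector about the tool's x, y, z in rad. A call has exactly 10 rows; each row is the pose to reach, as a shift and turn from the pose commanded when the call began, along the tool's axes at that moment; what a row does not reach only later rows make up. A row lasts 1/12 s, in which the tool goes at most 41.7 mm and 7.16 degrees, less where a joint would pass 70% of its speed; a pose out of reach is approached as far as the arm can. A call with a gripper value outside its range is refused whole. The fingers move at their own pace and stop on an object; the grip force is fixed at half the most. Time passes only in rows, so rows that repeat a pose let the fingers close, or fill a call up. It gives the time, the measured TCP pose, the force, the opening and the grip force at its end, in the units of the state.
- monitor.observe(): the state, without advancing time (a new reading comes with each control period).
- cams.camera(name): name is "scene" or "side" or "wrist"; returns a dict with "image" (420x560x3 uint8, red, green, blue), "mtx" (3x3 intrinsics, pixels), "R" (3x3) and "t" (3): a world point X has camera coordinates R X + t. Camera axes: x right, y down, z forward; pixel columns grow to the right and rows downward; lengths in mm; the calibration is good to about 2 mm. A picture is of the moment at which its call begins. There is no depth.
- robot.sign_off(): hands the job in; it is judged then, once.
The state is a dict: "time_s": time; "joints": joint angles; "joint_vel": joint speeds; "joint_torque": joint torques, N m; "position": TCP position; "eef_rot": TCP orientation; "contact_force": force on the tool from outside, world axes, zero at the start; "torque": the same for the moment, N m; "opening": opening from 0.0 (shut) to 1.0 (fully open); "grasp_force": force on a finger pad.
Only numpy, scipy, OpenCV 4.12 (cv2) and the standard library are available. Lean on these libraries where they do the work, as an engineer would, in place of code of your own. Each camera call takes 0.05 s, during which the arm holds its last target. There are 200 camera calls.

## Task

Load the cashew nut that lies in the sheller's feed trough: take the push stick by its handle, feed the nut with it along the trough, through the low mouth of the blade guard and past the sprung flap, and press it firmly but gently home against the stop inside, without cracking the shell or putting your fingers on the nut. Then draw the stick out so that the flap shuts behind the nut, and lay the stick back down on the bench clear of the sheller, leaving everything else where it is.

Things in the scene. Friction and masses are not known exactly. Their poses are not given: they have to be found in the camera images.
- sheller: Bench-mounted hand-lever cashew sheller, green cast frame, fixed; lever and blade are up and stay up. Origin on the bench under the mouth of its guard; x = feed direction (into the guard), z up. Foot plate 120 mm wide, 12 mm high, x -177 to 193 mm; bed 52 mm wide. Barred guard 90 mm wide, top 112 mm above the bench, x 0 to 138 mm; the raised lever (to 360 mm) stays behind the mouth.
- trough_end (a point): Open outer end of the straight feed trough, on the middle of its steel floor, 60 mm above the bench and 175 mm before the mouth; x = feed direction. The trough is 30 mm wide between sides 5 mm thick that stand 12 mm above the floor.
- mouth (a point): Mouth of the guard: middle of its sill, level with the trough floor (60 mm above the bench); x = feed direction. The opening is 30 mm wide and 28 mm high; the 30 mm channel goes straight on behind it.
- nest (a point): Point on the channel floor inside the guard, 66 mm past the mouth; x = feed direction. The rubber-sprung stop (24 mm high, yields 1 mm per 6 N) is screw-set along the blade as its edge wears: its face lies 0 to 20 mm beyond this point and must be found by feel. A nut is bedded once the hand has pressed it on the stop with 8 to 11 N for half a second (the stick's sole rubs off a part); drawing back slowly leaves it there.
- flap (a joint): Sprung steel flap that closes the mouth, hinged on a pin across its top at x = 6 mm, 88 mm above the bench, 26 mm long. 0 rad = hanging shut; it swings inward only, to 1.5 rad. Pushing a nut past it takes about 1 to 2 N; it then drags lightly on the stick and springs shut when the way is clear.
- nut (a point): The one nut in the feed trough: a black roasted cashew in its shell, kidney-shaped, 36 mm long (its own x axis), 26 mm wide, 20 mm high, about 12 g, lying flat with its length along the trough, a little askew. The point is its middle, 10 mm above the trough floor. The shell cracks under a push of 14 N.
- stick (a point): Wooden push stick, about 130 g, standing on its sole on the bench. Sole: a bar 200 mm long, 22 mm wide, 16 mm high. 55 mm from its rear end an upright handle, 38 mm long and 22 mm wide, rises to 79 mm above the underside. The point is the middle of the handle, 42 mm above the underside; x points to the front end, z up.
- stick_tip (a point): Middle of the blunt front face of the push stick's sole (22 mm wide, 16 mm high), 8 mm above its underside, 145 mm ahead of the handle's middle. x points forward.
- basket: Round basket of shelled kernels, 176 mm across, 80 mm high; origin at its underside. Leave alone.
- basin: Aluminium basin of black nuts, 190 mm across, 60 mm high; origin at its underside. Leave alone.
- striker: Flat steel striking bar with a wooden handle, 260 mm long, lying on the bench; origin at its underside where steel meets wood. Leave alone.

How it is judged:
By the outcome, as a careful person would: the job done as asked, in the order asked, and still so for the second after the job is handed in, with the robot touching nothing.
It also fails if it takes over 61 s, if anything falls off the work surface, if the arm or the gripper's body presses on something with over 40 N, if the wrist force passes 120 N, or if a joint passes its speed limit or range.

## Working session

There is one attempt and no reset: what is moved stays moved. The work goes in short steps, Python scripts to look and compute and a tool call to move; the robot and the scene stay as the last step left them, time stands still between calls to the robot, and variables do not carry over. Pictures are saved under pics/ and viewed, at most 12 in all, crops included, and the job is handed in when it is done.

Besides the shell and the picture viewer there is one more tool, called after ">>>" as name([rows], argument=value, ...), one row to a line, values as JSON. play_rows: Moves the arm, as the interface text tells. Its arguments: {"type":"object","properties":{"moves":{"type":"array"}},"required":["moves"]}

```bash
mkdir -p pics; python3 - <<'E'
from cell import monitor,cams,robot
import cv2,pickle
s=monitor.observe();print({k:s[k] for k in('time_s','position','eef_rot','contact_force','opening')})
D={}
for n in("scene","side","wrist"):
    c=cams.camera(n);D[n]=c;cv2.imwrite(f"pics/{n}0.png",c["image"][:,:,::-1]);print(n,c["mtx"].tolist(),c["R"].round(4).tolist(),c["t"].round(1).tolist())
pickle.dump(D,open("D0.pkl","wb"))
E
```

```text
{'time_s': 0.0, 'position': array([133.07743698, 532.87634088, 222.49954708]), 'eef_rot': array([-1.09214295e-04,  1.22031889e-01,  9.92525451e-01, -1.19770352e-03]), 'contact_force': array([ 0.25175531, -0.42025371,  0.03063925]), 'opening': 1.0000344879050025}
scene [[536.6775374135023, 0.0, 277.07433838485855], [0.0, 536.6775374135023, 206.30683063816824], [0.0, 0.0, 1.0]] [[0.094, 0.9956, -0.0028], [0.772, -0.0747, -0.6312], [-0.6287, 0.0571, -0.7756]] [-85.8, -368.1, 1988.5]
side [[389.27180947215123, 0.0, 280.7766842700891], [0.0, 389.27180947215123, 220.57481390440444], [0.0, 0.0, 1.0]] [[-0.8525, -0.5228, -0.0006], [-0.4276, 0.6978, -0.5746], [0.3008, -0.4896, -0.8184]] [507.8, 267.6, 956.3]
wrist [[299.4150961568633, 0.0, 282.81033932638843], [0.0, 299.4150961568633, 206.06688624307668], [0.0, 0.0, 1.0]] [[0.241, 0.9705, -0.0017], [0.9328, -0.2311, 0.2766], [0.268, -0.0683, -0.961]] [-549.2, -36.7, 378.6]
```

View pics/scene0.png

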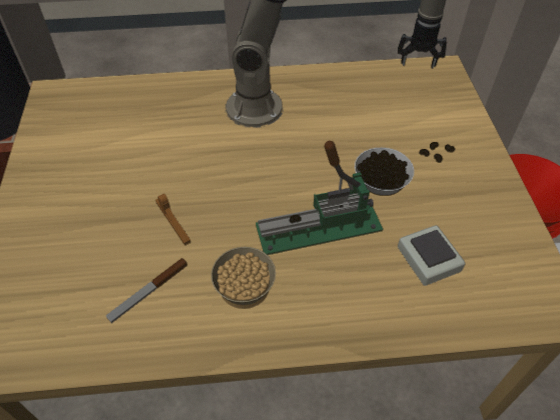

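View pics/side0.png

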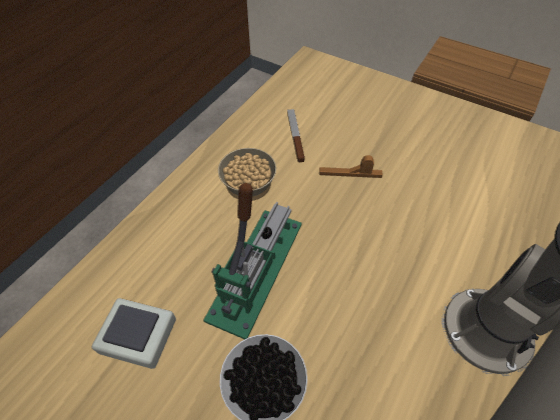

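The scene view shows the stick with its handle near (163,201) and front end near (187,241). The trough runs from (260,225) to (318,212), with the nut at (295,218). In the side view the stick spans (320,171)–(382,174) and the nut is at (267,233). I'll zoom in for exact pixels.

```bash
python3 - <<'E'
import cv2,pickle,numpy as np
D=pickle.load(open("D0.pkl","rb"))
def crop(n,x0,y0,w,h,k):
    im=cv2.resize(D[n]["image"][y0:y0+h,x0:x0+w,::-1],None,fx=k,fy=k,interpolation=cv2.INTER_CUBIC)
    for x in range((x0+9)//10*10,x0+w,10):
        cv2.line(im,((x-x0)*k,0),((x-x0)*k,5),(0,0,255));cv2.putText(im,str(x),((x-x0)*k,14),0,.32,(0,0,255))
    for y in range((y0+9)//10*10,y0+h,10):
        cv2.line(im,(0,(y-y0)*k),(5,(y-y0)*k),(0,0,255));cv2.putText(im,str(y),(6,(y-y0)*k+4),0,.32,(0,0,255))
    return im
a=crop("scene",250,160,140,95,5)
cv2.imwrite("pics/c1.png",a)
b=crop("scene",150,190,50,60,8); c=crop("side",315,150,72,35,5)
d=crop("side",200,195,105,140,4)
im=np.zeros((600,800,3),np.uint8); im[:480,:400]=b; im[:560-0,400:][:d.shape[0],:d.shape[1]-20]=d[:,:400]
im[425:600,0:360]=c
cv2.imwrite("pics/c2.png",im)
E
```

```text
(no output)
```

View pics/c1.png

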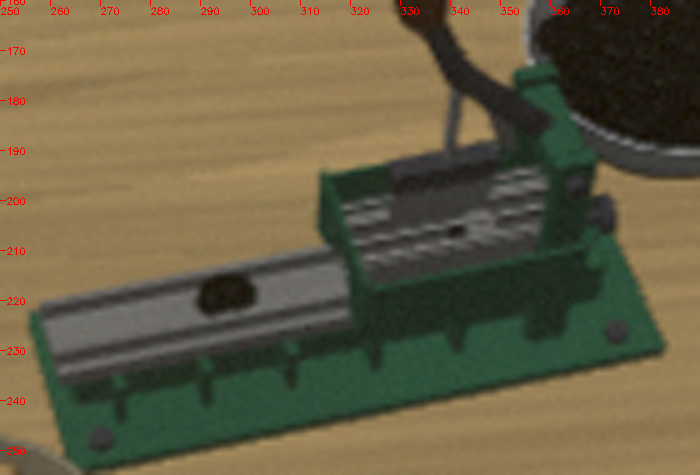

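View pics/c2.png

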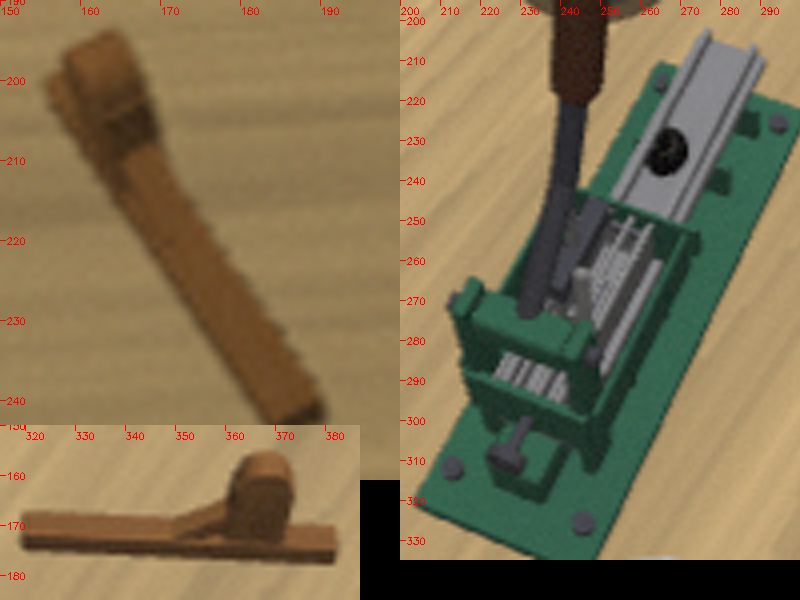

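```bash
cat > h.py <<'E'
import numpy as np
from scipy.optimize import least_squares
def proj(c,X):
    q=(c["R"]@np.atleast_2d(X).T+np.reshape(c["t"],(3,1))); q=c["mtx"]@q; return (q[:2]/q[2]).T
def place(p,X):
    X=np.atleast_2d(np.array(X,float)); a=p[2]; R=np.array([[np.cos(a),-np.sin(a),0],[np.sin(a),np.cos(a),0],[0,0,1]]); return X@R.T+[p[0],p[1],0]
def fit(obs,p0,show=True):   # obs: list (cam, localXYZ, uv)
    f=lambda p:np.concatenate([proj(c,place(p,X))[0]-uv for c,X,uv in obs])
    r=least_squares(f,p0,loss="soft_l1",x_scale=[100,100,1]); 
    if show: print(r.x.round(3),np.round(r.fun.reshape(-1,2),1).tolist())
    return r.x
def ray(c,uv,z):
    d=c["R"].T@np.linalg.solve(c["mtx"],[uv[0],uv[1],1]); o=-c["R"].T@np.ravel(c["t"]); return o+d*(z-o[2])/d[2]
E
python3 - <<'E'
from h import *;import pickle
D=pickle.load(open("D0.pkl","rb"));S,T=D["scene"],D["side"]
print(ray(S,(163,220),16),ray(S,(295,218),70),ray(T,(267,233),70))
sh=[(S,(-175,20,72),(257.4,221.6)),(S,(-175,-20,72),(262,236)),(S,(-177,-60,12),(265.3,252.8)),(S,(193,-60,12),(382.6,229.4)),(S,(0,45,112),(314,194.5)),(S,(0,-45,112),(322,218))]
st=[(T,(-175,-20,72),(276.8,202.5)),(T,(-175,20,72),(291.2,210.5)),(T,(-177,-60,12),(264.5,210.5)),(T,(193,-60,12),(203.7,321)),(T,(0,-45,112),(244.5,243)),(T,(0,45,112),(275,254))]
p0=[500,100,1.5]
for o in(sh,st,sh+st): p=fit(o,p0)
for c,uv in((S,(295,218.5)),(T,(267,232.5))):
    X=ray(c,uv,70); print("nut",X.round(1),(place([0,0,-p[2]],X-[p[0],p[1],0])).round(1))
a=[(S,(145,11,16),(190.2,239.8)),(S,(145,-11,16),(183,242.5)),(S,(-55,-11,16),(155.6,200.6))]
b=[(T,(145,11,0),(319.4,174.6)),(T,(-55,11,0),(382,177.6)),(T,(-55,11,16),(382,171))]
for o in(a,b,a+b): q=fit(o,[450,-150,.5])
E
```

```text
[ 513.80708438 -311.45858083   16.        ] [586.45601973  83.66896     70.        ] [588.3606657   82.01738986  70.        ]
[582.032 150.339   1.737] [[0.5, 0.1], [-0.8, -3.5], [-1.0, 2.8], [0.9, -0.3], [-0.5, 0.1], [1.0, -0.0]]
[569.262 153.237   1.724] [[1.0, 0.7], [-0.2, -2.9], [1.2, 0.5], [0.5, 2.0], [-3.5, -1.3], [-0.8, -0.3]]
[573.158 151.65    1.726] [[0.6, -2.8], [-0.9, -6.6], [-1.2, -0.3], [0.7, -2.1], [-0.3, -2.3], [0.9, -2.5], [-0.0, -0.3], [-1.2, -3.9], [0.3, -0.4], [-0.2, 0.8], [-4.4, -2.5], [-1.8, -1.5]]
nut [588.3  83.5  70. ] [[-69.7  -4.4  70. ]]
nut [589.2  80.7  70. ] [[-72.6  -4.9  70. ]]
[ 472.497 -304.291    0.473] [[-0.1, 0.1], [0.4, 0.7], [-0.4, -1.3]]
[ 473.367 -313.161    0.524] [[-0.3, 0.0], [-0.3, -1.8], [0.8, 1.4]]
[ 472.5   -308.111    0.497] [[-0.3, -0.4], [0.2, 0.3], [-2.0, -1.0], [-1.0, 0.2], [-0.7, -0.3], [0.3, 2.9]]
```

```bash
cat >> h.py <<'E'
from scipy.spatial.transform import Rotation as Ro
def state():
    from cell import monitor
    s=monitor.observe();q=s["eef_rot"];R=Ro.from_quat([q[1],q[2],q[3],q[0]])
    return s,R
def go(p,head,s=None,R=None):   # total shift(m)/turn for down pose with tool x heading
    s,R=state(); h=np.array([[np.cos(head),np.sin(head),0],[np.sin(head),-np.cos(head),0],[0,0,-1]])
    print("t",round(s["time_s"],2),"at",s["position"].round(1),"F",s["contact_force"].round(1),"shift",(R.inv().apply(np.array(p)-s["position"])/1000).round(4),"turn",(R.inv()*Ro.from_matrix(h)).as_rotvec().round(4))
E
python3 - <<'E'
from h import *;import pickle
D=pickle.load(open("D0.pkl","rb"));S,T,W=D["scene"],D["side"],D["wrist"]
# triangulate lever knob top
for n,us,ut in(("lever top",(330,143),(246,184)),("lever root",(358,186),(242,268))):
    P=[c["mtx"]@np.c_[c["R"],np.ravel(c["t"])] for c in(S,T)]
    import cv2;X=cv2.triangulatePoints(*P,np.array(us,float),np.array(ut,float));print(n,(X[:3]/X[3]).ravel().round())
s,R=state();print("cam in tool",R.inv().apply(-W["R"].T@np.ravel(W["t"])-s["position"]).round(1),"cam axes in tool",(R.inv().as_matrix()@W["R"].T).round(2).tolist())
go([440,0,300],1.9);go([400,250,300],2.2)
E
```

```text
lever top [577. 166. 358.]
lever root [557. 257. 165.]
cam in tool [  70.2    0.  -150.3] cam axes in tool [[0.0, -0.96, -0.28], [1.0, 0.0, 0.0], [-0.0, -0.28, 0.96]]
t 0.15 at [133.1 533.  222.7] F [-0.6 -0.  -0. ] shift [-0.4269 -0.4429 -0.0764] turn [-0.0017  0.001   0.9968]
t 0.15 at [133.1 533.  222.7] F [-0.6 -0.  -0. ] shift [-0.3275 -0.2101 -0.0768] turn [-0.0018  0.0007  0.6968]
```

>>> play_rows([
  [[0,-0.033,-0.021,-0.008,0,0,0.07],[0,-0.066,-0.042,-0.016,0,0,0.14],[0,-0.099,-0.063,-0.024,0,0,0.21],[0,-0.132,-0.084,-0.032,0,0,0.28],[0,-0.165,-0.105,-0.04,0,0,0.35],[0,-0.198,-0.126,-0.048,0,0,0.42],[0,-0.231,-0.147,-0.056,0,0,0.49],[0,-0.264,-0.168,-0.064,0,0,0.56],[0,-0.297,-0.189,-0.072,0,0,0.63],[0,-0.327,-0.21,-0.077,0,0,0.697]],
])

```text
time_s: 0.98
position: [401.2, 248.7, 301.4]
eef_rot: [0.0, 0.456, 0.89, 0.001]
contact_force: [0.5, 0.5, -0.5]
opening: 1.003
grasp_force: 0.0
```

```bash
python3 - <<'E'
from h import *
go([450,0,300],1.726);go([450,0,300],.5)
E
```

```text
t 0.98 at [401.2 248.7 301.4] F [ 0.5  0.5 -0.5] shift [-0.2303 -0.1059  0.0013] turn [ 1.400e-03 -1.000e-04  4.696e-01]
t 0.98 at [401.2 248.7 301.4] F [ 0.5  0.5 -0.5] shift [-0.2303 -0.1059  0.0013] turn [ 1.1000e-03 -1.0000e-03  1.6956e+00]
```

>>> play_rows([
  [[0,-0.026,-0.015,0,0,0,0.052],[0,-0.052,-0.03,0,0,0,0.104],[0,-0.078,-0.045,0,0,0,0.156],[0,-0.104,-0.06,0,0,0,0.208],[0,-0.13,-0.075,0,0,0,0.26],[0,-0.156,-0.09,0,0,0,0.312],[0,-0.182,-0.105,0,0,0,0.364],[0,-0.208,-0.12,0,0,0,0.416],[0,-0.232,-0.133,0,0,0,0.47],[0,-0.232,-0.133,0,0,0,0.47]],
])

```text
time_s: 1.82
position: [428.5, -22.5, 300.9]
eef_rot: [0.001, 0.654, 0.757, -0.001]
contact_force: [0.6, -1.1, 0.7]
opening: 0.994
grasp_force: 0.0
```

```bash
python3 - <<'E'
from h import *;from cell import cams;import cv2,pickle
go([450,-200,300],.5)
c=cams.camera("wrist");pickle.dump(c,open("w1.pkl","wb"))
im=cv2.resize(c["image"][:,:,::-1],(800,600),interpolation=cv2.INTER_CUBIC);cv2.imwrite("pics/w1.png",im)
E
```

```text
t 1.82 at [428.5 -22.5 300.9] F [ 0.6 -1.1  0.7] shift [-0.1787 -0.0045  0.0015] turn [0.0025 0.0026 1.2167]
```

View pics/w1.png

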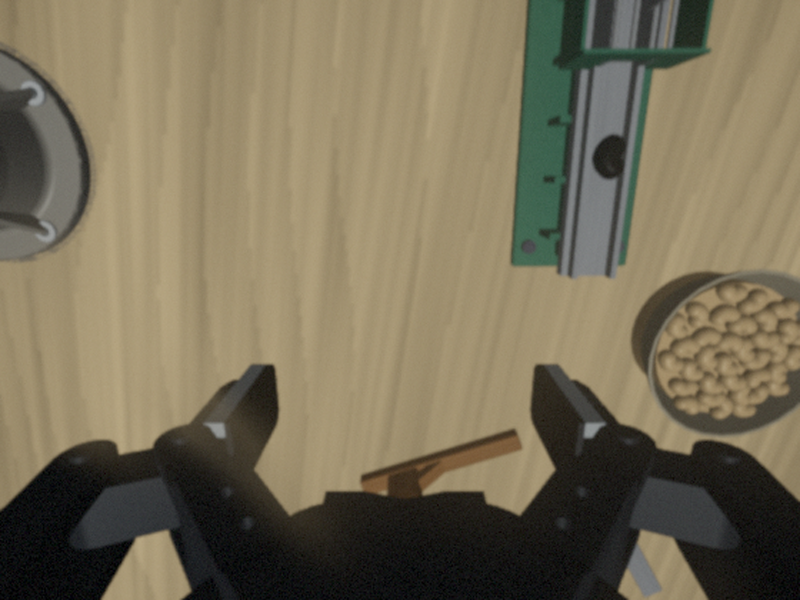

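The wrist view shows the trough end at display (558,275)–(617,277), the foot-plate end at (512,265)–(625,265), and the nut at (610,157). The stick lies from (362,482) to (520,440).

```bash
python3 - <<'E'
from h import *;import pickle
W=pickle.load(open("w1.pkl","rb"));D=pickle.load(open("D0.pkl","rb"));S,T=D["scene"],D["side"]
k=.7;d=lambda u,v:(u*k,v*k)
w=[(W,(-175,20,72),d(558,275)),(W,(-175,-20,72),d(617,277)),(W,(-177,60,12),d(512,265)),(W,(-177,-60,12),d(625,265)),(W,(0,-20,72),d(651,67)),(W,(0,20,72),d(577,67)),(W,(0,-45,112),d(711,48)),(W,(0,45,112),d(555,60))]
sh=[(S,(-175,20,72),(257.4,221.6)),(S,(-177,-60,12),(265.3,252.8)),(S,(193,-60,12),(382.6,229.4)),(S,(0,45,112),(314,194.5)),(S,(0,-45,112),(322,218))]
st=[(T,(-175,-20,72),(276.8,202.5)),(T,(-177,-60,12),(264.5,210.5)),(T,(193,-60,12),(203.7,321)),(T,(0,45,112),(275,254))]
p=fit(w,[575,150,1.726]);fit(w+sh+st,p)
X=ray(W,d(610,157),70);print("nut",X,place([0,0,-p[2]],X-[p[0],p[1],0]))
q=fit([(W,(145,11,16),d(516,431)),(W,(145,-11,16),d(521,449)),(W,(-55,11,16),d(362,475))],[472,-308,.5])
E
```

```text
[568.831 150.594   1.766] [[8.9, 2.9], [-1.6, 0.1], [-0.7, 2.7], [0.5, -1.1], [-11.7, -1.7], [4.9, 0.1], [-8.4, 0.9], [11.6, -2.8]]
[574.375 151.585   1.733] [[8.8, 2.5], [-1.8, 0.6], [-0.8, 1.4], [0.2, 0.2], [-6.8, -1.2], [9.9, -0.7], [-3.0, 2.4], [17.2, -4.6], [0.7, -2.2], [-0.9, 0.4], [0.8, -2.2], [-0.4, -2.0], [1.0, -2.2], [-0.8, -0.6], [-0.5, -0.7], [-0.2, 0.8], [-2.2, -1.8]]
nut [589.81853045  83.619524    70.        ] [[-69.77205817  -7.61395431  70.        ]]
[ 4.66912e+02 -2.97353e+02  4.54000e-01] [[0.8, 0.6], [0.3, -1.2], [-4.4, 0.4]]
```

```bash
cat >> h.py <<'E'
def zoom(c,x0,y0,w,h,k,name):
    import cv2
    im=cv2.resize(c["image"][y0:y0+h,x0:x0+w,::-1],None,fx=k,fy=k,interpolation=cv2.INTER_CUBIC)
    for x in range((x0+9)//10*10,x0+w,10):
        cv2.line(im,((x-x0)*k,0),((x-x0)*k,5),(0,0,255));cv2.putText(im,str(x),((x-x0)*k,14),0,.32,(0,0,255))
    for y in range((y0+9)//10*10,y0+h,10):
        cv2.line(im,(0,(y-y0)*k),(5,(y-y0)*k),(0,0,255));cv2.putText(im,str(y),(6,(y-y0)*k+4),0,.32,(0,0,255))
    cv2.imwrite(name,im)
E
python3 - <<'E'
from h import *;import pickle,cv2
W=pickle.load(open("w1.pkl","rb"))
p=[574.4,151.6,1.733];W["image"]=W["image"].copy()
zoom(W,345,0,160,200,3,"pics/w1z.png")
im=cv2.imread("pics/w1z.png")
for y,z,col in((20,72,(0,255,255)),(-20,72,(0,255,255)),(15,60,(255,0,255)),(-15,60,(255,0,255)),(60,12,(255,255,0)),(-60,12,(255,255,0))):
    q=((proj(W,place(p,[(-175,y,z),(0,y,z)]))-[345,0])*3).astype(int);cv2.line(im,q[0].tolist(),q[1].tolist(),col,1)
cv2.imwrite("pics/w1z.png",im)
E
```

```text
(no output)
```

View pics/w1z.png

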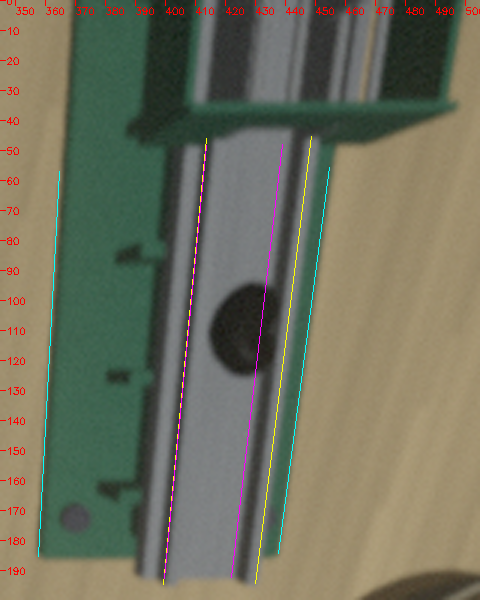

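The zoom shows the trough walls are the dark stripes, with the bed's bright shoulders outside them, so I had the wrong edges. I'll refit with the correct ones.

```bash
python3 - <<'E'
from h import *;import pickle
W=pickle.load(open("w1.pkl","rb"));D=pickle.load(open("D0.pkl","rb"));S,T=D["scene"],D["side"]
d=lambda u,v:(345+u/3,v/3)
w=[(W,(-175,15,72),d(165,578)),(W,(-175,-15,60),d(237,580)),(W,(0,-15,60),d(292,140)),(W,(0,15,72),d(213,137)),(W,(-177,60,12),d(38,556)),(W,(-177,-60,12),d(278,556)),(W,(0,-45,112),d(456,104)),(W,(0,45,112),d(190,100))]
sh=[(S,(-177,-60,12),(265.3,252.8)),(S,(193,-60,12),(382.6,229.4)),(S,(0,45,112),(314,194.5)),(S,(0,-45,112),(322,218))]
st=[(T,(-177,-60,12),(264.5,210.5)),(T,(193,-60,12),(203.7,321)),(T,(0,45,112),(275,254))]
p=fit(w,[575,150,1.726]);fit(sh,p);fit(st,p);p=fit(w+sh+st,p)
X=ray(W,d(248,330),70);print("nut",X,place([0,0,-p[2]],X-[p[0],p[1],0]))
go([472-100*.878,-308-100*.479,250],.49)
E
```

```text
[576.315 153.599   1.718] [[3.1, 0.8], [-2.0, -2.0], [-1.0, 0.1], [4.3, -1.4], [-0.2, -0.1], [-0.1, -0.1], [0.1, 0.1], [-0.1, 1.4]]
[579.449 150.388   1.714] [[-1.8, 1.0], [0.8, 0.2], [-0.3, -0.7], [0.6, -0.7]]
[571.041 151.821   1.72 ] [[1.2, -0.1], [0.1, 1.0], [-1.2, -1.0]]
[576.174 153.369   1.718] [[3.0, 1.0], [-2.1, -1.8], [-1.2, 0.2], [4.2, -1.2], [-0.3, 0.0], [-0.2, -0.0], [-0.1, 0.4], [-0.3, 1.7], [-0.7, 0.2], [1.6, -1.0], [0.5, -1.6], [1.5, -1.7], [-0.4, -0.4], [-2.0, 0.3], [-3.3, -1.4]]
nut [590.65109676  83.62626797  70.        ] [[-71.1136099   -4.06214985  70.        ]]
t 1.87 at [428.4 -18.8 300.7] F [-0.2 -0.7 -0. ] shift [-0.3265 -0.0945  0.0509] turn [5.0000e-04 5.0000e-04 1.2323e+00]
```

>>> play_rows([
  [[0,-0.033,-0.01,0,0,0,0.123],[0,-0.066,-0.019,0,0,0,0.246],[0,-0.099,-0.028,0,0,0,0.369],[0,-0.132,-0.038,0,0,0,0.492],[0,-0.165,-0.047,0,0,0,0.615],[0,-0.198,-0.057,0,0,0,0.738],[0,-0.231,-0.066,0,0,0,0.861],[0,-0.264,-0.076,0,0,0,0.984],[0,-0.297,-0.085,0,0,0,1.107],[0,-0.326,-0.094,0,0,0,1.23]],
])

```text
time_s: 2.7
position: [388.2, -352.4, 300.1]
eef_rot: [-0.0, 0.969, 0.246, 0.0]
contact_force: [0.5, 0.1, 0.1]
opening: 1.001
grasp_force: 0.0
```

```bash
python3 - <<'E'
from h import *;from cell import cams;import pickle
go([472,-308,200],.49)
c=cams.camera("wrist");pickle.dump(c,open("w2.pkl","wb"))
print(proj(c,place([472,-308,.49],[(145,11,16),(145,-11,16),(-55,11,16),(-55,-11,16),(0,0,79)])).round())
zoom(c,180,0,200,290,2,"pics/w2.png")
E
```

```text
t 2.7 at [ 388.2 -352.4  300.1] F [0.5 0.1 0.1] shift [0.0948 0.0009 0.1001] turn [-0.0006 -0.0004  0.0066]
[[276. -22.]
 [294. -22.]
 [276. 142.]
 [291. 142.]
 [284.  98.]]
```

View pics/w2.png

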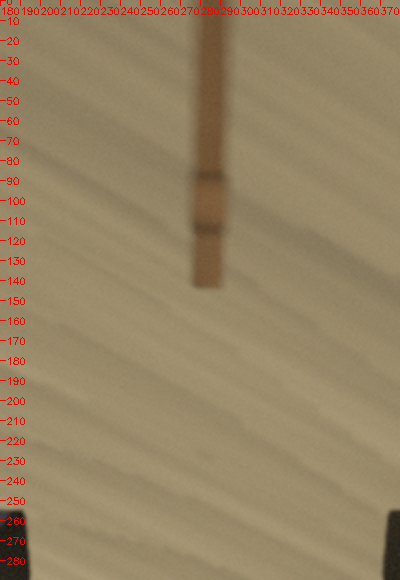

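The stick lies centred in the wrist view, with its rear end at row 143 and columns 276–290, within 2 mm of the fit. Now I'll descend and grasp.

>>> play_rows([
  [[0,0.035,0,0.01,0,0,0.015],[0,0.068,0.001,0.03,0,0,0.015],[0,0.094,0.001,0.055,0,0,0.015],[0,0.094,0.001,0.09,0,0,0.015],[0,0.094,0.001,0.125,0,0,0.015],[0,0.094,0.001,0.16,0,0,0.015],[0,0.094,0.001,0.19,0,0,0.015],[0,0.094,0.001,0.215,0,0,0.015],[0,0.094,0.001,0.232,0,0,0.015],[0,0.094,0.001,0.242,0,0,0.015]],
])

```text
time_s: 3.58
position: [469.9, -304.4, 55.3]
eef_rot: [-0.003, 0.97, 0.242, -0.001]
contact_force: [0.3, -0.1, 0.6]
opening: 1.002
grasp_force: 0.0
```

>>> play_rows([
  [[0.3,0,0,0,0,0,0],[0.6,0,0,0,0,0,0],[1,0,0,0,0,0,0],[1,0,0,0,0,0,0],[1,0,0,0,0,0,0],[1,0,0,0,0,0,0],[1,0,0,0,0,0,0],[1,0,0,0,0,0,0],[1,0,0,0,0,0,0],[1,0,0,0,0,0,0]],
])

```text
time_s: 4.42
position: [471.2, -308.2, 60.1]
eef_rot: [0.0, 0.971, 0.24, 0.001]
contact_force: [-1.0, 1.0, 6.1]
opening: 0.234
grasp_force: 59.4
```

>>> play_rows([
  [[1,0,0,-0.015,0,0,0],[1,0,0,-0.04,0,0,0],[1,0,0,-0.07,0,0,0],[1,0.01,-0.005,-0.1,0,0,-0.05],[1,0.03,-0.015,-0.125,0,0,-0.13],[1,0.055,-0.027,-0.14,0,0,-0.23],[1,0.08,-0.04,-0.14,0,0,-0.34],[1,0.105,-0.053,-0.14,0,0,-0.45],[1,0.13,-0.067,-0.14,0,0,-0.56],[1,0.15,-0.08,-0.14,0,0,-0.66]],
])

```text
time_s: 5.25
position: [567.0, -164.6, 198.4]
eef_rot: [-0.0, 0.839, 0.545, 0.001]
contact_force: [0.3, 1.0, -1.4]
opening: 0.238
grasp_force: 59.1
```

```bash
python3 - <<'E'
from h import *;import pickle
go([613.6,-99.7,200],1.718)
S=pickle.load(open("D0.pkl","rb"))["scene"];print(ray(S,(243.5,268),80))
E
```

```text
t 5.25 at [ 567.  -164.6  198.4] F [ 0.3  1.  -1.4] shift [ 0.0783  0.0161 -0.0015] turn [ 4.000e-04 -1.100e-03 -5.662e-01]
[750.84063055 -75.62883014  80.        ]
```

>>> play_rows([
  [[1,0.015,0.003,0,0,0,-0.1],[1,0.03,0.006,0,0,0,-0.2],[1,0.045,0.009,0,0,0,-0.3],[1,0.06,0.012,0,0,0,-0.4],[1,0.07,0.015,0,0,0,-0.49],[1,0.078,0.016,0,0,0,-0.566],[1,0.078,0.016,0,0,0,-0.566],[1,0.078,0.016,0,0,0,-0.566],[1,0.078,0.016,0,0,0,-0.566],[1,0.078,0.016,0,0,0,-0.566]],
])

```text
time_s: 6.08
position: [612.0, -104.0, 198.6]
eef_rot: [0.0, 0.657, 0.754, -0.0]
contact_force: [0.3, -0.1, -1.4]
opening: 0.24
grasp_force: 59.1
```

```bash
python3 - <<'E'
from h import *;from cell import cams;import pickle,cv2
go([613.6,-99.7,160],1.718)
D={n:cams.camera(n) for n in("wrist","scene","side")};pickle.dump(D,open("D3.pkl","wb"))
zoom(D["wrist"],200,0,165,300,2,"pics/a.png");zoom(D["scene"],225,185,110,60,4,"pics/b.png");zoom(D["side"],240,150,90,70,4,"pics/c.png")
a,b,c=[cv2.imread(f"pics/{n}.png") for n in"abc"]
im=np.zeros((600,780,3),np.uint8);im[:,:330]=a;im[:240,335:775]=b;im[245:525,335:695]=c;cv2.imwrite("pics/m3.png",im)
E
```

```text
t 6.08 at [ 612.  -104.   198.6] F [ 0.3 -0.1 -1.4] shift [0.0041 0.0022 0.0386] turn [-0.0005  0.0007 -0.0101]
```

View pics/m3.png

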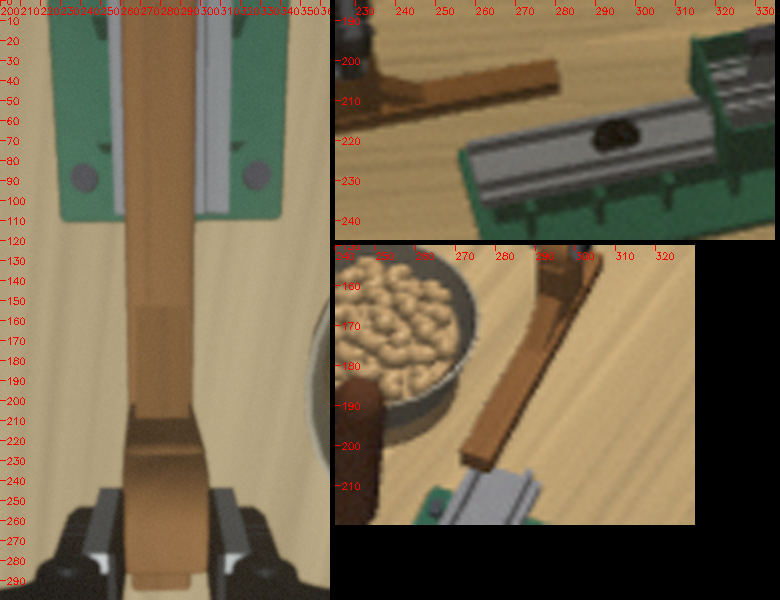

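The wrist view shows the stick along columns 261–298 and the foot plate's end corners at (230.5,109) and (340.5,109). I'll compare both in one camera so its offset cancels.

```bash
python3 - <<'E'
from h import *;import pickle
W=pickle.load(open("D3.pkl","rb"))["wrist"]
s,R=state();P=s["position"]
def tool(u,v,z): return R.inv().apply(ray(W,(200+u/2,v/2),z)-P).round(1)
print("foot",[tool(*a) for a in((61,218,12),(281,218,12),(48,10,12),(288,10,12))])
print("bolts",tool(84,177,15),tool(256,173,15))
zt=P[2]-60+16
print("stick",[tool(*a) for a in((127,300,zt),(193,300,zt),(124,150,zt),(195,150,zt),(122,2,zt),(196,2,zt))], "heading",np.arctan2(*R.as_matrix()[[1,0],0]))
E
```

```text
foot [array([ 81. , -56.3, 186.7]), array([ 81. ,  61.5, 186.7]), array([178.2, -58. , 186.6]), array([178.2,  59.8, 186.6])]
bolts [101.3 -42.8 183.7] [103.2  46.8 183.7]
stick [array([ 51.2, -12.7,  44. ]), array([51.3,  8.5, 44. ]), array([ 95.7, -12.8,  44. ]), array([95.7,  8.5, 44. ]), array([134.2, -12.6,  44. ]), array([134.2,   8.3,  44. ])] heading 1.7090709195702398
```

>>> play_rows([
  [[1,0,0.002,0.005,0,0,-0.0185],[1,0,0.004,0.015,0,0,-0.0185],[1,0,0.006,0.027,0,0,-0.0185],[1,0,0.006,0.04,0,0,-0.0185],[1,0,0.006,0.05,0,0,-0.0185],[1,0,0.006,0.057,0,0,-0.0185],[1,0,0.006,0.061,0,0,-0.0185],[1,0,0.006,0.061,0,0,-0.0185],[1,0,0.006,0.061,0,0,-0.0185],[1,0,0.006,0.061,0,0,-0.0185]],
])

```text
time_s: 7.07
position: [619.1, -102.1, 138.3]
eef_rot: [0.001, 0.649, 0.761, 0.0]
contact_force: [-0.6, -0.4, -1.5]
opening: 0.235
grasp_force: 59.1
```

```bash
python3 - <<'E'
from h import *;from cell import cams;import pickle,cv2
go([613.6,-99.7,120],1.7275)
D={n:cams.camera(n) for n in("wrist","scene","side")};pickle.dump(D,open("D4.pkl","wb"))
zoom(D["wrist"],220,0,130,150,4,"pics/a.png");
a=cv2.imread("pics/a.png");zoom(D["side"],250,190,60,50,4,"pics/c.png");c=cv2.imread("pics/c.png")
im=np.zeros((600,770,3),np.uint8);im[:,:520]=a;im[:200,525:765]=c;cv2.imwrite("pics/m4.png",im)
E
```

```text
t 7.07 at [ 619.1 -102.1  138.3] F [-0.6 -0.4 -1.5] shift [ 0.0033 -0.0051  0.0183] turn [0.0014 0.0006 0.0017]
```

View pics/m4.png

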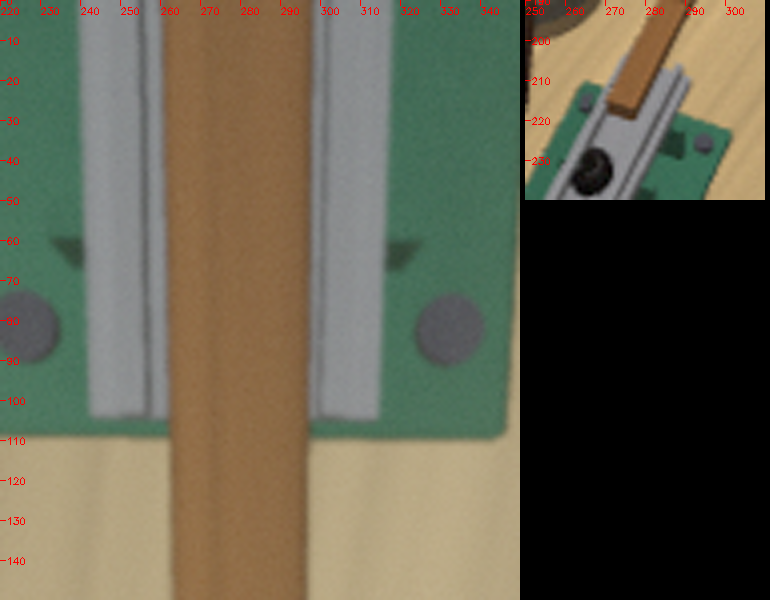

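The stick is centred over the trough to about 0.5 mm. I'll lower it to 2 mm above the floor.

>>> play_rows([
  [[1,0,0,0.003,0,0,0.003],[1,0,-0.0005,0.006,0,0,0.003],[1,0,-0.0005,0.009,0,0,0.003],[1,0,-0.0005,0.012,0,0,0.003],[1,0,-0.0005,0.014,0,0,0.003],[1,0,-0.0005,0.016,0,0,0.003],[1,0,-0.0005,0.016,0,0,0.003],[1,0,-0.0005,0.016,0,0,0.003],[1,0,-0.0005,0.016,0,0,0.003],[1,0,-0.0005,0.016,0,0,0.003]],
])

```text
time_s: 8.05
position: [618.3, -102.0, 121.8]
eef_rot: [0.0, 0.65, 0.76, 0.0]
contact_force: [0.3, -0.2, -0.6]
opening: 0.236
grasp_force: 59.1
```

>>> play_rows([
  [[1,0.002,0,0,0,0,0],[1,0.006,0,0,0,0,0],[1,0.01,0,0,0,0,0],[1,0.014,0,0,0,0,0],[1,0.018,0,0,0,0,0],[1,0.022,0,0,0,0,0],[1,0.026,0,0,0,0,0],[1,0.03,0,0,0,0,0],[1,0.034,0,0,0,0,0],[1,0.038,0,0,0,0,0]],
])

```text
time_s: 8.88
position: [612.1, -64.0, 121.6]
eef_rot: [0.0, 0.65, 0.76, 0.0]
contact_force: [0.3, -0.7, -1.1]
opening: 0.241
grasp_force: 59.1
```

>>> play_rows([
  [[1,0.004,0,0,0,0,0],[1,0.008,0,0,0,0,0],[1,0.012,0,0,0,0,0],[1,0.016,0,0,0,0,0],[1,0.02,0,0,0,0,0],[1,0.024,0,0,0,0,0],[1,0.028,0,0,0,0,0],[1,0.032,0,0,0,0,0],[1,0.036,0,0,0,0,0],[1,0.04,0,0,0,0,0]],
])

```text
time_s: 9.72
position: [605.9, -24.5, 121.6]
eef_rot: [0.0, 0.65, 0.76, 0.0]
contact_force: [-0.7, -0.0, -1.7]
opening: 0.233
grasp_force: 59.1
```

>>> play_rows([
  [[1,0.004,0,0,0,0,0],[1,0.008,0,0,0,0,0],[1,0.012,0,0,0,0,0],[1,0.016,0,0,0,0,0],[1,0.02,0,0,0,0,0],[1,0.024,0,0,0,0,0],[1,0.028,0,0,0,0,0],[1,0.032,0,0,0,0,0],[1,0.036,0,0,0,0,0],[1,0.04,0,0,0,0,0]],
])

```text
time_s: 10.55
position: [599.6, 15.6, 121.4]
eef_rot: [-0.0, 0.65, 0.76, 0.0]
contact_force: [-0.1, -1.7, -1.5]
opening: 0.234
grasp_force: 59.1
```

```bash
python3 - <<'E'
from h import *;from cell import cams;import pickle,cv2
go([613.6,-99.7,120],1.7275)
D={n:cams.camera(n) for n in("wrist","scene","side")};pickle.dump(D,open("D5.pkl","wb"))
zoom(D["scene"],255,180,110,70,7,"pics/a.png");
a=cv2.imread("pics/a.png");zoom(D["wrist"],180,0,200,100,2,"pics/c.png");c=cv2.imread("pics/c.png")
zoom(D["side"],230,195,70,70,4,"pics/d.png");d=cv2.imread("pics/d.png")
im=np.zeros((600,800,3),np.uint8);im[:330,:770]=a[:330];im[332:532,:400]=c;im[320:600,410:690]=d;cv2.imwrite("pics/m5.png",im)
E
```

```text
t 10.55 at [599.6  15.6 121.4] F [-0.1 -1.7 -1.5] shift [-0.116  -0.0041  0.0014] turn [-0.0002 -0.0005 -0.0006]
```

View pics/m5.png

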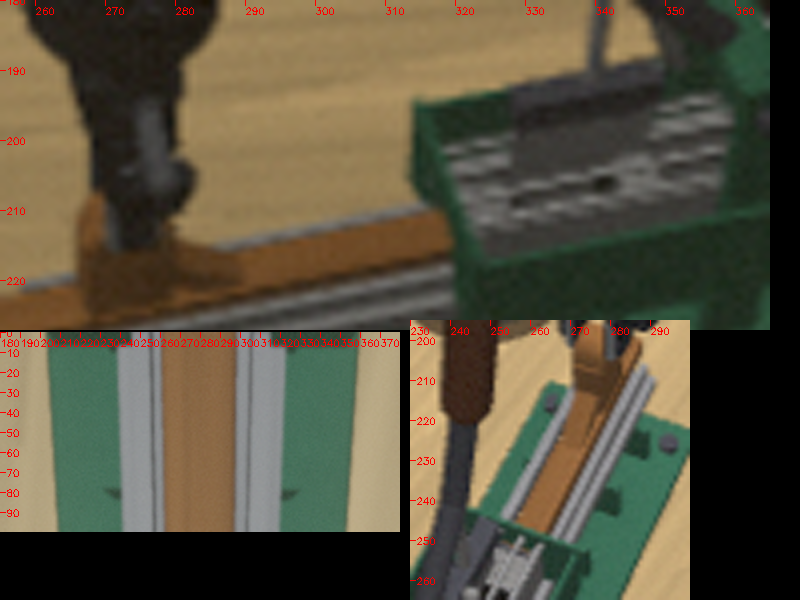

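The stick is inside the mouth and the nut is past the flap, out of sight. From here I'll close in slowly by feel.

>>> play_rows([
  [[1,0.002,0,0,0,0,0],[1,0.004,0,0,0,0,0],[1,0.006,0,0,0,0,0],[1,0.008,0,0,0,0,0],[1,0.01,0,0,0,0,0],[1,0.012,0,0,0,0,0],[1,0.014,0,0,0,0,0],[1,0.016,0,0,0,0,0],[1,0.017,0,0,0,0,0],[1,0.018,0,0,0,0,0]],
])

```text
time_s: 11.53
position: [596.9, 33.4, 121.5]
eef_rot: [-0.0, 0.65, 0.76, 0.0]
contact_force: [-0.1, -0.5, -2.2]
opening: 0.235
grasp_force: 59.1
```

>>> play_rows([
  [[1,0.0005,0,0,0,0,0],[1,0.001,0,0,0,0,0],[1,0.0015,0,0,0,0,0],[1,0.0015,0,0,0,0,0],[1,0.0015,0,0,0,0,0],[1,0.0015,0,0,0,0,0],[1,0.0015,0,0,0,0,0],[1,0.0015,0,0,0,0,0],[1,0.0015,0,0,0,0,0],[1,0.0015,0,0,0,0,0]],
])

```text
time_s: 12.37
position: [596.8, 33.8, 121.6]
eef_rot: [0.0, 0.65, 0.76, -0.0]
contact_force: [0.7, -1.5, -1.9]
opening: 0.236
grasp_force: 59.0
```

>>> play_rows([
  [[1,0.0005,0,0,0,0,0],[1,0.001,0,0,0,0,0],[1,0.0015,0,0,0,0,0],[1,0.0015,0,0,0,0,0],[1,0.0015,0,0,0,0,0],[1,0.0015,0,0,0,0,0],[1,0.0015,0,0,0,0,0],[1,0.0015,0,0,0,0,0],[1,0.0015,0,0,0,0,0],[1,0.0015,0,0,0,0,0]],
])

```text
time_s: 13.2
position: [596.5, 35.9, 121.5]
eef_rot: [-0.0, 0.65, 0.76, 0.0]
contact_force: [-0.3, -0.2, -1.0]
opening: 0.244
grasp_force: 59.0
```

>>> play_rows([
  [[1,0.0005,0,0,0,0,0],[1,0.001,0,0,0,0,0],[1,0.0015,0,0,0,0,0],[1,0.0015,0,0,0,0,0],[1,0.0015,0,0,0,0,0],[1,0.0015,0,0,0,0,0],[1,0.0015,0,0,0,0,0],[1,0.0015,0,0,0,0,0],[1,0.0015,0,0,0,0,0],[1,0.0015,0,0,0,0,0]],
])

```text
time_s: 14.03
position: [596.2, 37.2, 121.5]
eef_rot: [-0.0, 0.65, 0.76, 0.0]
contact_force: [0.5, -0.2, -1.9]
opening: 0.234
grasp_force: 59.0
```

>>> play_rows([
  [[1,0.0006,0,0,0,0,0],[1,0.0012,0,0,0,0,0],[1,0.0017,0,0,0,0,0],[1,0.0017,0,0,0,0,0],[1,0.0017,0,0,0,0,0],[1,0.0017,0,0,0,0,0],[1,0.0017,0,0,0,0,0],[1,0.0017,0,0,0,0,0],[1,0.0017,0,0,0,0,0],[1,0.0017,0,0,0,0,0]],
])

```text
time_s: 14.87
position: [596.1, 38.6, 121.6]
eef_rot: [0.0, 0.65, 0.76, 0.0]
contact_force: [-0.5, -1.0, -2.2]
opening: 0.238
grasp_force: 59.0
```

>>> play_rows([
  [[1,0.0006,0,0,0,0,0],[1,0.0012,0,0,0,0,0],[1,0.0017,0,0,0,0,0],[1,0.0017,0,0,0,0,0],[1,0.0017,0,0,0,0,0],[1,0.0017,0,0,0,0,0],[1,0.0017,0,0,0,0,0],[1,0.0017,0,0,0,0,0],[1,0.0017,0,0,0,0,0],[1,0.0017,0,0,0,0,0]],
])

```text
time_s: 15.7
position: [595.8, 40.5, 121.5]
eef_rot: [-0.0, 0.65, 0.76, 0.0]
contact_force: [-0.1, 0.5, -2.2]
opening: 0.237
grasp_force: 59.0
```

>>> play_rows([
  [[1,0.0006,0,0,0,0,0],[1,0.0012,0,0,0,0,0],[1,0.0017,0,0,0,0,0],[1,0.0017,0,0,0,0,0],[1,0.0017,0,0,0,0,0],[1,0.0017,0,0,0,0,0],[1,0.0017,0,0,0,0,0],[1,0.0017,0,0,0,0,0],[1,0.0017,0,0,0,0,0],[1,0.0017,0,0,0,0,0]],
])

```text
time_s: 16.53
position: [595.5, 41.9, 121.6]
eef_rot: [0.0, 0.65, 0.76, -0.0]
contact_force: [0.6, -1.8, -1.7]
opening: 0.236
grasp_force: 59.0
```

>>> play_rows([
  [[1,0.0005,0,0,0,0,0],[1,0.001,0,0,0,0,0],[1,0.0015,0,0,0,0,0],[1,0.0015,0,0,0,0,0],[1,0.0015,0,0,0,0,0],[1,0.0015,0,0,0,0,0],[1,0.0015,0,0,0,0,0],[1,0.0015,0,0,0,0,0],[1,0.0015,0,0,0,0,0],[1,0.0015,0,0,0,0,0]],
])

```text
time_s: 17.37
position: [595.3, 43.3, 121.6]
eef_rot: [0.0, 0.65, 0.76, 0.0]
contact_force: [0.8, -2.5, -1.4]
opening: 0.232
grasp_force: 59.1
```

>>> play_rows([
  [[1,0.0005,0,0,0,0,0],[1,0.001,0,0,0,0,0],[1,0.001,0,0,0,0,0],[1,0.001,0,0,0,0,0],[1,0.001,0,0,0,0,0],[1,0.001,0,0,0,0,0],[1,0.001,0,0,0,0,0],[1,0.001,0,0,0,0,0],[1,0.001,0,0,0,0,0],[1,0.001,0,0,0,0,0]],
])

```text
time_s: 18.2
position: [595.3, 43.9, 121.7]
eef_rot: [0.0, 0.65, 0.76, -0.0]
contact_force: [-0.7, -4.3, -0.3]
opening: 0.239
grasp_force: 59.2
```

```bash
cat > f.py <<'E'
from cell import monitor,cams
import numpy as np
f=[]
for i in range(3): f.append(monitor.observe()["contact_force"]); cams.camera("side")
f=np.array(f);print(f.round(1).tolist(),"push",(f@[.156,-.988,0]).mean().round(2),monitor.observe()["position"].round(2))
E
python3 f.py
```

```text
[[-0.7, -4.3, -0.3], [0.1, -3.9, 0.1], [0.7, -4.2, 0.6]] push 4.11 [595.28  43.91 121.7 ]
```

>>> play_rows([
  [[1,0.0005,0,0,0,0,0],[1,0.001,0,0,0,0,0],[1,0.001,0,0,0,0,0],[1,0.001,0,0,0,0,0],[1,0.001,0,0,0,0,0],[1,0.001,0,0,0,0,0],[1,0.001,0,0,0,0,0],[1,0.001,0,0,0,0,0],[1,0.001,0,0,0,0,0],[1,0.001,0,0,0,0,0]],
])

```text
time_s: 19.18
position: [595.3, 44.2, 121.9]
eef_rot: [0.001, 0.65, 0.76, -0.0]
contact_force: [0.7, -5.7, -0.1]
opening: 0.24
grasp_force: 59.3
```

```bash
python3 f.py
```

```text
[[0.7, -5.7, -0.1], [1.1, -6.2, 0.9], [1.6, -6.0, 0.1]] push 6.06 [595.22  44.26 121.85]
```

>>> play_rows([
  [[1,0.0005,0,0,0,0,0],[1,0.001,0,0,0,0,0],[1,0.0016,0,0,0,0,0],[1,0.0016,0,0,0,0,0],[1,0.0016,0,0,0,0,0],[1,0.0016,0,0,0,0,0],[1,0.0016,0,0,0,0,0],[1,0.0016,0,0,0,0,0],[1,0.0016,0,0,0,0,0],[1,0.0016,0,0,0,0,0]],
])

```text
time_s: 20.17
position: [595.2, 44.6, 122.1]
eef_rot: [0.001, 0.651, 0.759, -0.001]
contact_force: [1.3, -7.8, 0.5]
opening: 0.236
grasp_force: 59.4
```

```bash
python3 f.py
```

```text
[[1.3, -7.8, 0.5], [1.2, -7.4, 1.1], [0.4, -6.8, 0.3]] push 7.38 [595.2   44.58 122.12]
```

>>> play_rows([
  [[1,0.0005,0,0,0,0,0],[1,0.001,0,0,0,0,0],[1,0.0015,0,0,0,0,0],[1,0.0018,0,0,0,0,0],[1,0.0018,0,0,0,0,0],[1,0.0018,0,0,0,0,0],[1,0.0018,0,0,0,0,0],[1,0.0018,0,0,0,0,0],[1,0.0018,0,0,0,0,0],[1,0.0018,0,0,0,0,0]],
])

```text
time_s: 21.15
position: [595.2, 44.9, 122.4]
eef_rot: [0.002, 0.651, 0.759, -0.001]
contact_force: [1.5, -8.6, 2.2]
opening: 0.235
grasp_force: 59.5
```

```bash
python3 f.py
```

```text
[[1.5, -8.6, 2.2], [1.2, -8.2, 1.6], [0.4, -8.5, 1.5]] push 8.48 [595.16  44.91 122.38]
```

>>> play_rows([
  [[1,0.0005,0,0,0,0,0],[1,0.001,0,0,0,0,0],[1,0.0015,0,0,0,0,0],[1,0.0018,0,0,0,0,0],[1,0.0018,0,0,0,0,0],[1,0.0018,0,0,0,0,0],[1,0.0018,0,0,0,0,0],[1,0.0018,0,0,0,0,0],[1,0.0018,0,0,0,0,0],[1,0.0018,0,0,0,0,0]],
])

```text
time_s: 22.13
position: [595.1, 45.3, 122.7]
eef_rot: [0.003, 0.651, 0.759, -0.002]
contact_force: [1.1, -10.9, 3.0]
opening: 0.239
grasp_force: 59.5
```

```bash
python3 f.py
```

```text
[[1.1, -10.9, 3.0], [0.2, -9.5, 1.7], [0.9, -9.9, 2.4]] push 10.05 [595.11  45.26 122.69]
```

Pushing at about 10 N, inside the band, so I'll hold for one call.

>>> play_rows([
  [[1,0,0,0,0,0,0],[1,0,0,0,0,0,0],[1,0,0,0,0,0,0],[1,0,0,0,0,0,0],[1,0,0,0,0,0,0],[1,0,0,0,0,0,0],[1,0,0,0,0,0,0],[1,0,0,0,0,0,0],[1,0,0,0,0,0,0],[1,0,0,0,0,0,0]],
])

```text
time_s: 23.12
position: [595.1, 45.2, 122.7]
eef_rot: [0.003, 0.651, 0.759, -0.002]
contact_force: [0.2, -10.5, 3.1]
opening: 0.237
grasp_force: 59.5
```

```bash
python3 f.py
```

```text
[[0.2, -10.5, 3.1], [0.6, -9.8, 2.6], [1.7, -10.1, 2.6]] push 10.13 [595.11  45.27 122.7 ]
```

>>> play_rows([
  [[1,-0.0008,0,0,0,0,0],[1,-0.0016,0,0,0,0,0],[1,-0.0024,0,0,0,0,0],[1,-0.0032,0,0,0,0,0],[1,-0.004,0,0,0,0,0],[1,-0.0048,0,0,0,0,0],[1,-0.0056,0,0,0,0,0],[1,-0.0064,0,0,0,0,0],[1,-0.0072,0,0,0,0,0],[1,-0.008,0,0,0,0,0]],
])

```text
time_s: 24.1
position: [595.2, 44.0, 121.4]
eef_rot: [-0.001, 0.65, 0.76, 0.001]
contact_force: [0.2, -1.9, -1.3]
opening: 0.236
grasp_force: 59.1
```

>>> play_rows([
  [[1,-0.001,0,0,0,0,0],[1,-0.002,0,0,0,0,0],[1,-0.003,0,0,0,0,0],[1,-0.004,0,0,0,0,0],[1,-0.005,0,0,0,0,0],[1,-0.006,0,0,0,0,0],[1,-0.007,0,0,0,0,0],[1,-0.008,0,0,0,0,0],[1,-0.009,0,0,0,0,0],[1,-0.01,0,0,0,0,0]],
])

```text
time_s: 24.93
position: [597.2, 31.9, 121.8]
eef_rot: [0.0, 0.65, 0.76, -0.0]
contact_force: [-0.4, 0.7, -3.3]
opening: 0.236
grasp_force: 59.0
```

>>> play_rows([
  [[1,-0.003,0,0,0,0,0],[1,-0.006,0,0,0,0,0],[1,-0.009,0,0,0,0,0],[1,-0.012,0,0,0,0,0],[1,-0.015,0,0,0,0,0],[1,-0.018,0,0,0,0,0],[1,-0.021,0,0,0,0,0],[1,-0.024,0,0,0,0,0],[1,-0.027,0,0,0,0,0],[1,-0.03,0,0,0,0,0]],
])

```text
time_s: 25.77
position: [601.8, 3.1, 121.7]
eef_rot: [-0.0, 0.65, 0.76, 0.0]
contact_force: [0.2, 0.4, -1.2]
opening: 0.236
grasp_force: 59.1
```

>>> play_rows([
  [[1,-0.006,0,0,0,0,0],[1,-0.014,0,0,0,0,0],[1,-0.024,0,0,0,0,0],[1,-0.036,0,0,0,0,0],[1,-0.05,0,0,0,0,0],[1,-0.064,0,0,0,0,0],[1,-0.076,0,0,0,0,0],[1,-0.084,0,-0.006,0,0,0],[1,-0.088,0,-0.02,0,0,0],[1,-0.088,0,-0.038,0,0,0]],
])

```text
time_s: 26.6
position: [614.0, -86.3, 159.0]
eef_rot: [-0.001, 0.651, 0.759, -0.001]
contact_force: [-0.5, -0.2, -0.9]
opening: 0.237
grasp_force: 59.1
```

```bash
python3 - <<'E'
from h import *;from cell import cams;import pickle,cv2
go([471,-308.4,200],.485)
D={n:cams.camera(n) for n in("scene","side")};pickle.dump(D,open("D6.pkl","wb"))
zoom(D["scene"],255,180,110,60,7,"pics/a.png");zoom(D["side"],205,195,100,90,3,"pics/c.png")
a,c=cv2.imread("pics/a.png"),cv2.imread("pics/c.png");im=np.zeros((600,770,3),np.uint8);im[:330]=a[:330];im[330:,:300]=c;cv2.imwrite("pics/m6.png",im)
E
```

```text
t 26.6 at [614.  -86.3 159. ] F [-0.5 -0.2 -0.9] shift [-0.1978 -0.1752 -0.0404] turn [-0.0027  0.0024  1.2382]
```

View pics/m6.png

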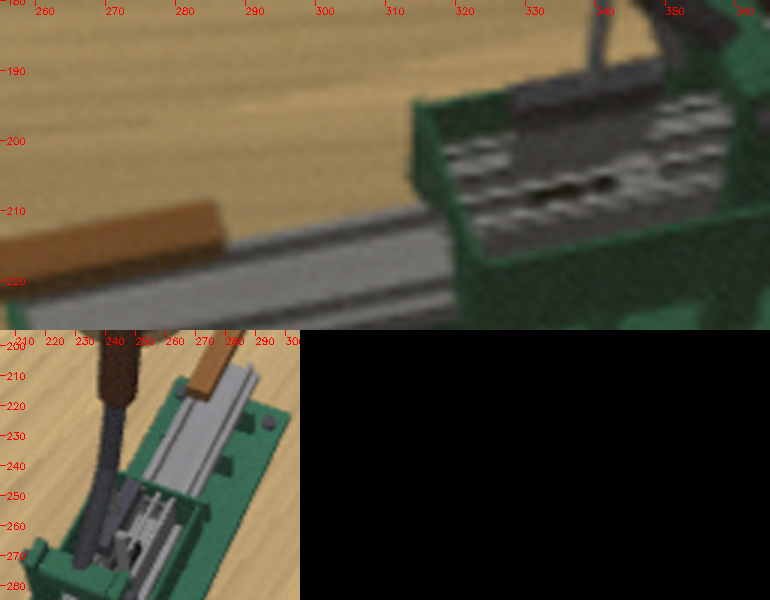

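The trough is empty and the nut shows inside the guard at (333,207). I'll carry the stick back to where it lay.

>>> play_rows([
  [[1,-0.01,0,-0.02,0,0,0.06],[1,-0.028,-0.012,-0.04,0,0,0.17],[1,-0.05,-0.032,-0.04,0,0,0.29],[1,-0.072,-0.052,-0.04,0,0,0.41],[1,-0.094,-0.073,-0.04,0,0,0.53],[1,-0.116,-0.094,-0.04,0,0,0.65],[1,-0.138,-0.115,-0.04,0,0,0.77],[1,-0.16,-0.136,-0.04,0,0,0.89],[1,-0.18,-0.156,-0.04,0,0,1.01],[1,-0.192,-0.169,-0.03,0,0,1.13]],
])

```text
time_s: 27.53
position: [476.1, -304.0, 191.2]
eef_rot: [0.002, 0.957, 0.289, 0.001]
contact_force: [0.3, -0.6, -1.6]
opening: 0.235
grasp_force: 59.2
```

```bash
python3 -c "
from h import *
go([471,-308.4,61],.485)"
```

```text
t 27.53 at [ 476.1 -304.   191.2] F [ 0.3 -0.6 -1.6] shift [-0.0067  0.0003  0.1302] turn [ 0.0043 -0.0002  0.1015]
```

>>> play_rows([
  [[1,-0.004,0,0.01,0,0,0.1],[1,-0.006,0,0.03,0,0,0.105],[1,-0.006,0,0.055,0,0,0.105],[1,-0.006,0,0.08,0,0,0.105],[1,-0.006,0,0.1,0,0,0.105],[1,-0.006,0,0.112,0,0,0.105],[1,-0.006,0,0.119,0,0,0.105],[1,-0.006,0,0.123,0,0,0.105],[1,-0.006,0,0.125,0,0,0.105],[1,-0.006,0,0.125,0,0,0.105]],
])

```text
time_s: 28.37
position: [473.6, -303.5, 65.1]
eef_rot: [0.0, 0.97, 0.243, 0.0]
contact_force: [-0.1, -0.1, -1.4]
opening: 0.239
grasp_force: 59.1
```

```bash
python3 -c "
from h import *
go([471,-308.4,60.5],.485)"
```

```text
t 28.37 at [ 473.6 -303.5   65.1] F [-0.1 -0.1 -1.4] shift [-0.0046  0.0031  0.0046] turn [ 0.0011 -0.0006  0.0065]
```

>>> play_rows([
  [[1,0,0,0.001,0,0,0],[1,0,0,0.002,0,0,0],[1,0,0,0.003,0,0,0],[1,0,0,0.004,0,0,0],[1,0,0,0.005,0,0,0],[1,0,0,0.0055,0,0,0],[1,0,0,0.0055,0,0,0],[1,0,0,0.0055,0,0,0],[1,0,0,0.0055,0,0,0],[1,0,0,0.0055,0,0,0]],
])

```text
time_s: 29.2
position: [473.3, -303.3, 60.1]
eef_rot: [0.0, 0.97, 0.243, 0.0]
contact_force: [-1.4, 2.1, 6.2]
opening: 0.236
grasp_force: 59.9
```

On the bench with 6 N support, as at pick-up. Opening gently, then rising.

>>> play_rows([
  [[0.7,0,0,0,0,0,0],[0.6,0,0,0,0,0,0],[0.4,0,0,0,0,0,0],[0.2,0,0,0,0,0,0],[0,0,0,0,0,0,0],[0,0,0,0,0,0,0],[0,0,0,0,0,0,0],[0,0,0,0,0,0,0],[0,0,0,0,0,0,0],[0,0,0,0,0,0,0]],
])

```text
time_s: 30.03
position: [473.1, -303.1, 59.1]
eef_rot: [-0.0, 0.97, 0.243, 0.0]
contact_force: [-1.1, -0.6, 0.7]
opening: 0.995
grasp_force: 0.0
```

>>> play_rows([
  [[0,0,0,-0.008,0,0,0],[0,0,0,-0.02,0,0,0],[0,0,0,-0.04,0,0,0],[0,0,0,-0.065,0,0,0],[0,0,0,-0.09,0,0,0],[0,0,0,-0.115,0,0,0],[0,-0.02,0,-0.135,0,0,0],[0,-0.05,0,-0.15,0,0,0],[0,-0.07,0,-0.16,0,0,0],[0,-0.07,0,-0.16,0,0,0]],
])

```text
time_s: 30.87
position: [406.7, -341.8, 223.7]
eef_rot: [0.003, 0.971, 0.238, 0.001]
contact_force: [-0.9, -2.0, -0.4]
opening: 1.002
grasp_force: 0.0
```

```bash
python3 - <<'E'
from h import *;from cell import cams;import cv2
D={n:cams.camera(n) for n in("scene","side")}
zoom(D["scene"],100,120,300,200,2,"pics/a.png");zoom(D["side"],200,140,200,130,3,"pics/c.png")
a,c=cv2.imread("pics/a.png"),cv2.imread("pics/c.png");im=np.zeros((600,600,3),np.uint8);im[:300]=cv2.resize(a,(450,300))[:, :].repeat(1,0) if 0 else cv2.copyMakeBorder(cv2.resize(a,(450,300)),0,0,0,150,0);im[300:,:]=cv2.copyMakeBorder(cv2.resize(c,(460,300)),0,0,0,140,0);cv2.imwrite("pics/m7.png",im)
s,R=state();print(s["position"],s["contact_force"],s["opening"])
E
```

```text
[ 411.00663959 -337.16613435  220.87611881] [ 0.78558863  1.0510041  -0.32668828] 1.0020059968051058
```

View pics/m7.png

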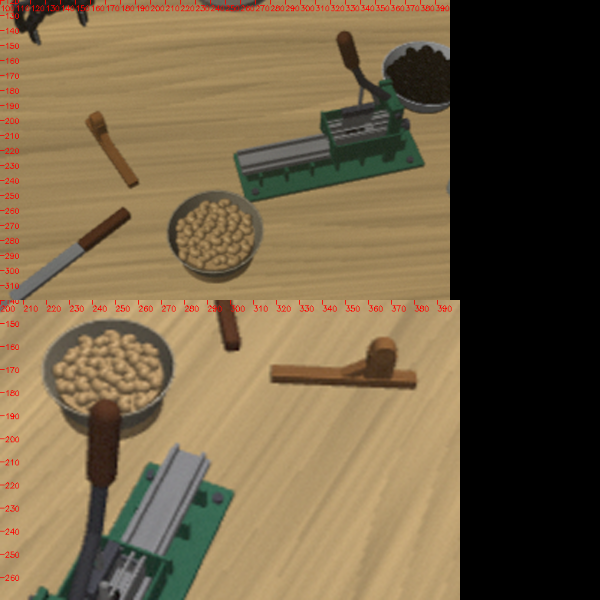

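The stick stands on its sole clear of the sheller, the trough is empty, and everything else is in place. Handing in.

```bash
python3 -c "
from cell import robot
print(robot.sign_off())"
```

```text
the job is handed in; nothing more can be done
None
```

The nut was held against the stop at about 10 N for over a second with no sign of cracking, the stick is back on the bench clear of the sheller, and the job was handed in at about 31 s; I never saw the flap itself, so I'm inferring it shut from the stick coming out cleanly.

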